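# Lay the glass measuring cylinder down in the drying tray

### The job

Lay the tall glass measuring cylinder down on its side in the drying tray without grasping it: tip it over with the fingers, mouth going away from the tray's end wall that it stands beside, and ease it all the way down so that it lands gently. Then push it along the tray until the underside of its foot sits square against that end wall. It must never be pinched, lifted or dropped, and the sample cups, the jar and the reagent bottle stay where they are.

Things in the scene. Friction and masses are not known exactly. Their poses are not given: they have to be found in the camera images.
- cylinder: Empty 100 ml glass measuring cylinder, 0.16 kg, 235 mm tall, upright in the tray near its -x end: clear tube 29 mm across, 34 mm at the rim, small pouring lip at -x; blue hexagonal foot 66 mm across flats, 12 mm thick, hub to 24 mm; blue hexagonal guard ring 56 mm across flats, 165 to 175 mm up. Origin: centre of the foot's underside; z along the tube to the mouth; +x out through the middle of a flat of foot and ring.
- foot (a point): Centre of the foot's underside (the cylinder's origin). The cylinder's +x points along the tray away from the stop within 5 degrees; tipped that way it turns on the flat's lower edge, 33 mm from the axis. It stands by itself up to about 22 degrees of tilt, then falls unless a finger in front holds it back. Lying, it rests on flats of foot and ring, its axis 33 mm above the mat at the foot.
- mouth (a point): Centre of the open mouth, 235 mm along the cylinder's z from the foot's underside; axes as the cylinder's. With the cylinder lying down, its lower rim edge is about 9 mm above the mat.
- tray: White plastic drying tray fixed to the bench, 460 mm long (its x) by 280 mm wide (its y), all four walls 5 mm thick and 30 mm high over the bench; dark ribbed rubber mat inside, its top 7 mm above the bench. Origin: centre of the underside. The cylinder stands near the -x end, on the +y half.
- stop (a point): Middle of the inner face of the tray's -x end wall, the stop, at mat height (7 mm over the bench). Axes as the tray's: x points along the tray, away from the stop; the wall rises 23 mm above the mat.
- cup_a: White plastic sample cup upside down in the tray on its -y half, 68 mm across at the mat, 62 mm high, 50 g; leave alone. Origin: centre of its underside.
- cup_b: Second cup like cup_a, farther from the stop; leave alone.
- jar: White jar with green lid on the bench beyond an end of the tray, 64 mm across, 75 mm high; leave alone. Origin: centre of its underside.
- reagent: Amber reagent bottle with black cap on the bench beyond the other end of the tray, 72 mm across, 160 mm high; leave alone. Origin: centre of its underside.
Mind the look-alikes: they are no part of the job. There is more than one size of the cylinder; the job needs the smallest.

How it is judged:
By the outcome, as a careful person would: the job done as asked, in the order asked, and still so for the second after the job is handed in, with the robot touching nothing.
It also fails if it takes over 72 s, if anything falls off the work surface, if the arm or the gripper's body presses on something with over 40 N, if the wrist force passes 120 N, or if a joint passes its speed limit or range.

### The arm

A 6-joint arm with a two-finger parallel gripper is mounted at the origin on the work surface. World frame = base frame: x ahead of the robot, y to its left, z up, the work surface at z = 0. Lengths are in m, angles in rad, forces in N, time in s.
With the tool pointing down it reaches from about 0.35 to 0.775 m from the base axis. Payload 5.5 kg.
Tool frame: the origin (TCP) lies between the finger pads; the fingertips stand 11 mm ahead of it and the grasp point (between the pads) lies 8 mm behind it (tips_ahead is the distance from the TCP to the fingertips, in m); z points along the fingers, y is the line along which they close (so a half turn about z gives the same grasp; the last joint's range is limited). The gripper opens to 85 mm and grips with 20 to 120 N. Pads are 22 mm wide; open, the fingers measure 114 mm over their backs; the gripper's body (76 mm by 85 mm) begins 54 mm behind the grasp point. The pads swing forward as they close: fully open they stand 13 mm farther back than shut.
Start: joints at [0.975, 0.313, 0.046, 1.304, 0, 1.431], TCP at [0.253, 0.516, 0.242] pointing down, gripper open.
Joint ranges: [-2.76, 2.76], [-0.86, 1.69], [-1.03, 1.26], [-2.2, 2.34], [-1.47, 1.5], [-3.14, 3.14]. Speed limits (rad/s): [2.57, 2.57, 3.14, 3.14, 3.14, 3.14].

### API

Orientations are given as a unit quaternion [w, x, y, z].
In Python, from workcell import * gives the robot as it stands. The module is installed in compiled form; this text tells all that it offers.
- The arm moves only by the tool jog_arm, never from a script. Its argument "moves" is a list of rows, each an object with "fingers": the closure, from 0 (fully open) to 1 (shut); "slide": the shift along the tool's x, y, z in mm, a list of three; "angular": the turn, a rotation vector about the tool's x, y, z in degrees, a list of three. A call has 1 to 10 rows; each row is the pose to reach, as a shift and turn from the pose commanded when the call began, along the tool's axes at that moment; what a row does not reach only later rows make up. A row lasts 1/12 s, in which the tool goes at most 41.7 mm and 7.16 degrees, less where a joint would pass 70% of its speed; a pose out of reach is approached as far as the arm can. A call with a gripper value outside its range is refused whole. The fingers move at their own pace and stop on an object; "squeeze" is the grip in N (left out, the last holds). Time passes only in rows, so rows that repeat a pose let the fingers close. It gives the time, the measured TCP pose, the force, the opening and the grip force at its end, in the units of the state.
- get_state(): the state, without advancing time (a new reading comes with each control period).
- read_camera(name): name is "scene" or "top"; returns a dict with "color" (420x560x3 uint8, red, green, blue), "fovy" (degrees; the focal length in pixels is half the picture's height over the tangent of half this angle, whatever the lens; pixels are square), "cx", "cy" (the principal point, pixels), "D" ([k1, k2, p1, p2, k3] as OpenCV has them; the pictures are not rectified), "world_from_camera" (4x4, takes a point from camera to world coordinates). Camera axes: x right, y down, z forward; pixel columns grow to the right and rows downward; lengths in m; the calibration is good to about 2 mm. A picture is of the moment at which its call begins. There is no depth.
- hand_in(): hands the job in; it is judged then, once.
Trained networks look in a picture, given as the dict that the camera call returned (one of the last four; its "shot" number tells which), for a name from the list of things; names that differ only in an ending like _2 or _b are one class to them, and where a whole thing is asked for, a point or a joint stands for the part that bears it (a point fixed in the world has none). Each returns a list of dicts, best first, with "p" (0 to 1); they miss things now and then, are a little off and sometimes report something else, mostly with a low value. They report only what shows in the picture. A call takes as long as a camera call. They do not tell look-alikes from the thing itself.
- look_for(target, picture): "point" ([column, row] in pixels, amid what is visible of it).
- tip_of(target, picture): "point" ([column, row] in pixels: a listed point, or the origin of a listed thing).
The state is a dict: "clock": time; "joint_pos": joint angles; "qvel": joint speeds; "tau": joint torques, N m; "tcp_pos": TCP position; "orientation": TCP orientation; "wrist_force": force on the tool from outside, world axes, zero at the start; "ft_torque": the same for the moment, N m; "finger_gap": finger opening in m; "grip_force": force on a finger pad.
Only numpy, scipy, OpenCV 4.12 (cv2) and the standard library are available. Lean on these libraries where they do the work, as an engineer would, in place of code of your own. Each camera call takes 0.05 s, during which the arm holds its last target. There are 200 camera calls.

## Working session

There is one attempt and no reset: what is moved stays moved. The work goes in short steps, Python scripts to look and compute and a tool call to move; the robot and the scene stay as the last step left them, time stands still between calls to the robot, and variables do not carry over. Pictures are saved under pics/ and viewed, at most 10 in all, crops included, and the job is handed in when it is done.

Besides the shell and the picture viewer there is one more tool, called after ">>>" in YAML: its name, and indented under it one key for each argument. jog_arm: Moves the arm, as the interface text tells. Its arguments: {"type":"object","properties":{"moves":{"type":"array","items":{"type":"object","properties":{"fingers":{"type":"number"},"slide":{"type":"array","items":{"type":"number"}},"angular":{"type":"array","items":{"type":"number"}}}}},"squeeze":{"type":"number"}},"required":["moves"]}

```bash
mkdir -p pics; cat > h.py <<'E'
from workcell import *
import numpy as np, cv2
from scipy.spatial.transform import Rotation as R
def K(p):
    h=p["color"].shape[0]; f=h/2/np.tan(np.radians(p["fovy"])/2)
    return np.array([[f,0,p["cx"]],[0,f,p["cy"]],[0,0,1.]])
def ray(p,px):
    u=cv2.undistortPoints(np.array([[px]],float),K(p),np.array(p["D"],float))[0,0]
    T=np.array(p["world_from_camera"]); d=T[:3,:3]@np.array([u[0],u[1],1]); return T[:3,3],d
def onz(p,px,z):
    o,d=ray(p,px); return o+d*(z-o[2])/d[2]
def proj(p,X):
    T=np.linalg.inv(np.array(p["world_from_camera"])); r,_=cv2.Rodrigues(T[:3,:3])
    return cv2.projectPoints(np.array(X,float).reshape(-1,3),r,T[:3,3],K(p),np.array(p["D"],float))[0][:,0]
def tri(p,a,q,b):
    o1,d1=ray(p,a);o2,d2=ray(q,b);d1/=np.linalg.norm(d1);d2/=np.linalg.norm(d2)
    s=np.linalg.lstsq(np.c_[d1,-d2],o2-o1,rcond=None)[0]
    x,y=o1+s[0]*d1,o2+s[1]*d2; return (x+y)/2,np.linalg.norm(x-y)
def save(p,n): cv2.imwrite("pics/"+n+".png",cv2.cvtColor(p["color"],cv2.COLOR_RGB2BGR))
E
python3 - <<'E'
from h import *
np.set_printoptions(precision=3,suppress=True)
s=get_state();print(s)
P={n:read_camera(n) for n in("scene","top")}
for n,p in P.items():
    save(p,n+"0"); print(n,p["fovy"],p["D"],np.array(p["world_from_camera"]))
    for t in["cylinder","cup_a","jar","reagent"]:
        print(t,[(np.round(d["point"]),round(d["p"],2)) for d in look_for(t,p)][:5])
    for t,z in[("foot",.007),("mouth",.242),("tray",0),("stop",.007),("cup_a",.007),("jar",0),("reagent",0)]:
        print(t,[(np.round(d["point"],1),round(d["p"],2),onz(p,d["point"],z)) for d in tip_of(t,p)][:4])
E
```

```text
{'clock': 0.0, 'joint_pos': array([ 0.975,  0.314,  0.045,  1.304, -0.   ,  1.431]), 'qvel': array([-0.   , -0.   ,  0.001,  0.001,  0.002,  0.   ]), 'tau': array([ -0.001, -48.063,  29.853,   0.019,  -0.   ,   0.   ]), 'tcp_pos': array([0.253, 0.516, 0.241]), 'orientation': array([-0.   ,  0.226,  0.974, -0.001]), 'wrist_force': array([-0.571,  0.299, -0.365]), 'ft_torque': array([-0.003, -0.052,  0.006]), 'grip_force': 0.0, 'finger_gap': 0.08553577862109174}
scene 57.84765557985805 [-0.08  0.    0.    0.    0.  ] [[-0.171  0.778 -0.605  1.244]
 [ 0.985  0.141 -0.097  0.127]
 [ 0.01  -0.612 -0.791  1.09 ]
 [ 0.     0.     0.     1.   ]]
cylinder [(array([141., 219.]), 0.95), (array([239., 147.]), 0.77), (array([214., 204.]), 0.61)]
cup_a [(array([273., 258.]), 0.74), (array([228., 255.]), 0.58)]
jar [(array([404., 253.]), 0.59)]
reagent [(array([156., 205.]), 0.56)]
foot [(array([154.5, 245.3]), 0.83, array([ 0.677, -0.388,  0.007])), (array([219.8, 224.7]), 0.69, array([ 0.558, -0.196,  0.007])), (array([240.3, 177.9]), 0.59, array([ 0.338, -0.177,  0.007]))]
mouth [(array([125.7, 
[... 1421 characters left out ...]
0.58 , 0.423, 0.007]))]
mouth [(array([345.7, 197.4]), 0.67, array([ 0.548, -0.198,  0.242])), (array([350.4, 285.5]), 0.66, array([ 0.317, -0.201,  0.242]))]
tray [(array([276.2, 197.7]), 0.73, array([ 0.58 , -0.016,  0.   ]))]
stop [(array([345.7, 188.7]), 0.87, array([ 0.602, -0.243,  0.007]))]
cup_a [(array([312.9, 163.2]), 0.92, array([ 0.689, -0.139,  0.007])), (array([270.8, 170.3]), 0.55, array([ 0.67 , -0.001,  0.007]))]
jar [(array([144.8, 203.1]), 0.66, array([0.575, 0.416, 0.   ])), (array([345.2, 195.4]), 0.32, array([ 0.581, -0.242,  0.   ])), (array([333.3, 206.7]), 0.17, array([ 0.545, -0.201,  0.   ]))]
reagent [(array([398.6, 205. ]), 0.82, array([ 0.545, -0.417,  0.   ]))]
```

View pics/scene0.png

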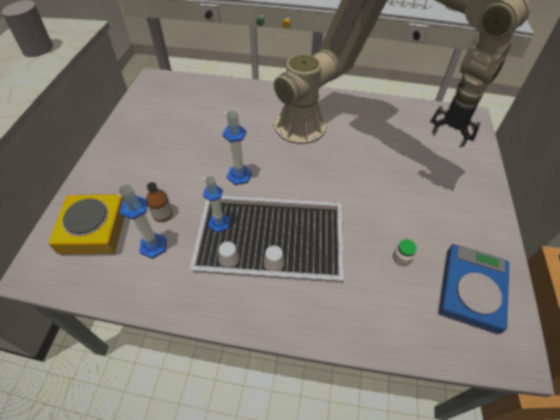

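View pics/top0.png

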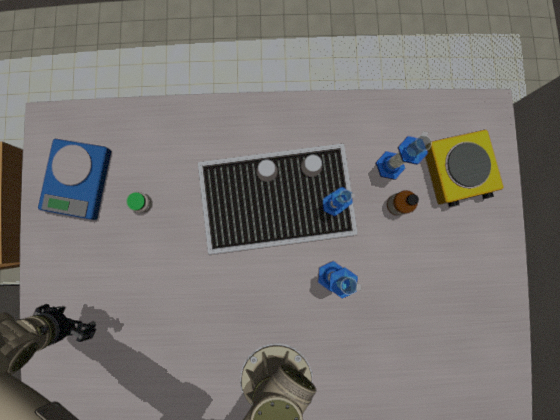

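The job cylinder is the smallest of the three, standing in the tray: ring at (213,190) and foot at (219,224) in the scene view, (340,200) in the top view. The two taller ones outside the tray are decoys, and the cups are at (267,172) and (312,164) in the top view. The tipping direction is towards world +Y. Next I'll fit the poses from the silhouettes.

```bash
cat > fit.py <<'E'
from h import *
from scipy.optimize import minimize
def hexa(af,z0,z1):
    a=np.radians(30+60*np.arange(6)); r=af/2/np.cos(np.pi/6)
    return np.array([[r*np.cos(t),r*np.sin(t),z] for z in(z0,z1) for t in a])
S=4
def fill(p,X):
    m=np.zeros((420*S,560*S),np.uint8); h=cv2.convexHull((proj(p,X)*S+S/2-.5).round().astype(np.int32)); cv2.fillConvexPoly(m,h,1); return m>0
def big(m): return cv2.resize(m.astype(np.uint8),None,fx=S,fy=S,interpolation=cv2.INTER_LINEAR)>0
def iou(a,b): return (a&b).sum()/(a|b).sum()
def multi(f,x0,step):
    r=None
    for k in(1,.3):
        sx=np.vstack([x0]+[x0+np.eye(len(x0))[i]*step[i]*k for i in range(len(x0))])
        r=minimize(f,x0,method="Nelder-Mead",options=dict(initial_simplex=sx,maxfev=90)); x0=r.x
    return r
def blue(p):
    h=cv2.cvtColor(p["color"],cv2.COLOR_RGB2HSV); return (h[...,0]>100)&(h[...,0]<125)&(h[...,1]>130)&(h[...,2]>60)
def cylpts(T): 
    return [X@T[:3,:3].T+T[:3,3] for X in(hexa(.066,0,.012),hexa(.056,.165,.175))]
def fitcyl(P,T_of,x0,step):
    masks=[]
    T0=T_of(x0)
    for p in P:
        roi=np.zeros((420,560),np.uint8); c=proj(p,np.vstack(cylpts(T0))); lo=c.min(0)-9; hi=c.max(0)+9
        cv2.rectangle(roi,[int(v) for v in lo],[int(v) for v in hi],1,-1); masks.append(big(blue(p)&(roi>0)))
    def f(x):
        return -np.mean([iou(np.logical_or(*[fill(p,X) for X in cylpts(T_of(x))]),m) for p,m in zip(P,masks)])
    return multi(f,np.array(x0,float),step)
E
python3 - <<'E'
from fit import *
np.set_printoptions(precision=4,suppress=True)
P=[read_camera("scene"),read_camera("top")]
def rect(x,lx,ly,z):
    c,s=np.cos(x[2]),np.sin(x[2]); q=np.array([[a*lx/2,b*ly/2] for a,b in((1,1),(1,-1),(-1,-1),(-1,1))])
    return np.c_[q@np.array([[c,s],[-s,c]])+x[:2],np.full(4,z)]
def frame(p,x):
    o=fill(p,np.vstack([rect(x,.46,.28,0),rect(x,.46,.28,.03)]))
    return o&~(fill(p,rect(x,.45,.27,.03))&fill(p,rect(x,.45,.27,.007)))
def white(p,x):
    h=cv2.cvtColor(p["color"],cv2.COLOR_RGB2HSV)
    m=(h[...,1]<22)&(h[...,2]>150)
    y=fill(p,np.vstack([rect(x,.49,.31,0),rect(x,.49,.31,.03)]))&~fill(p,rect(x,.40,.22,.01))
    return big(m)&y
x0=np.array([.575,-.017,np.pi/2+.1])
W=[white(p,x0) for p in P]
for sel in([0],[1],[0,1]):
    r=multi(lambda x:-np.mean([iou(frame(P[i],x),W[i]) for i in sel]),x0,[.01,.01,.05]); print("tray",sel,r.x,r.fun,)
t=r.x; ax=np.array([np.cos(t[2]),np.sin(t[2])]); print("stop",t[:2]-.225*ax)
def To(x):
    T=np.eye(4);T[:3,:3]=R.from_euler("z",x[2]).as_matrix();T[:3,3]=[x[0],x[1],.007];return T
for sel in([0],[1],[0,1]):
    r=fitcyl([P[i] for i in sel],To,[.548,-.196,t[2]],[.008,.008,.1]);print("cyl",sel,r.x,r.fun)
out=[]
for p in P:
    im=cv2.resize(p["color"],None,fx=S,fy=S,interpolation=cv2.INTER_CUBIC)
    for m,c in [(frame(p,t),(255,0,0))]+[(fill(p,X),(0,255,0)) for X in cylpts(To(r.x))]:
        k,_=cv2.findContours(m.astype(np.uint8),cv2.RETR_LIST,cv2.CHAIN_APPROX_NONE); cv2.drawContours(im,k,-1,c,1)
    c=proj(p,[[t[0],t[1],.03]])[0]*S; x,y=int(c[0]),int(c[1]); out.append(im[y-290:y+210,x-400:x+400][:, :])
cv2.imwrite("pics/ov.png",cv2.cvtColor(cv2.resize(np.vstack(out),(480,600)),cv2.COLOR_RGB2BGR))
E
```

```text
tray [0] [ 0.5696 -0.0074  1.6747] -0.383503997755646
tray [1] [ 0.584  -0.0094  1.6692] -0.30189116682674794
tray [0, 1] [ 0.5708 -0.0106  1.6772] -0.28728186951648305
stop [ 0.5947 -0.2343]
cyl [0] [ 0.5528 -0.2006  1.677 ] -0.48790689216221134
cyl [1] [ 0.5536 -0.1979  1.7055] -0.7283279305657221
cyl [0, 1] [ 0.5541 -0.1989  1.6811] -0.6054474690868548
```

View pics/ov.png

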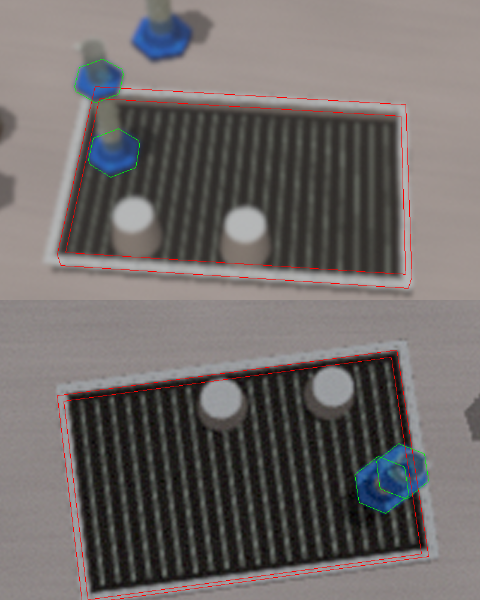

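The cylinder fit matches the picture: foot at (0.554, -0.199). The tray outline is off by several pixels, so I'll refit it on the dark mat in the next measuring step, before the move.

```bash
cat > tray.py <<'E'
from fit import *
np.set_printoptions(precision=4,suppress=True)
def rect(x,lx,ly,z):
    c,s=np.cos(x[2]),np.sin(x[2]); q=np.array([[a*lx/2,b*ly/2] for a,b in((1,1),(1,-1),(-1,-1),(-1,1))])
    return np.c_[q@np.array([[c,s],[-s,c]])+x[:2],np.full(4,z)]
def mat(p,x): return fill(p,rect(x,.45,.27,.03))&fill(p,rect(x,.45,.27,.007))
E
python3 - <<'E'
from tray import *
P=[read_camera("scene"),read_camera("top")]
x0=np.array([.58,-.016,1.67]); W=[]
for p in P:
    g=cv2.resize(cv2.cvtColor(p["color"],cv2.COLOR_RGB2GRAY),None,fx=S,fy=S,interpolation=cv2.INTER_LINEAR)
    roi=fill(p,rect(x0,.48,.30,.02)); 
    print(np.percentile(g[roi],[5,25,50,75,95]))
    m=((g<110)&roi).astype(np.uint8); W.append(cv2.morphologyEx(m,cv2.MORPH_CLOSE,np.ones((21,21),np.uint8))>0)
for sel in([0],[1],[0,1]):
    r=multi(lambda x:-np.mean([iou(mat(P[i],x),W[i]) for i in sel]),x0,[.01,.01,.03]);t=r.x; print("tray",sel,t,r.fun,"stop",t[:2]-.225*np.array([np.cos(t[2]),np.sin(t[2])]))
out=[]
for p in P:
    im=cv2.resize(p["color"],None,fx=S,fy=S,interpolation=cv2.INTER_CUBIC)
    k,_=cv2.findContours(mat(p,t).astype(np.uint8),cv2.RETR_LIST,cv2.CHAIN_APPROX_NONE); cv2.drawContours(im,k,-1,(255,0,0),1)
    c=proj(p,[[t[0],t[1],.03]])[0]*S; x,y=int(c[0]),int(c[1]); out.append(im[y-290:y+210,x-400:x+400])
cv2.imwrite("pics/ov2.png",cv2.cvtColor(cv2.resize(np.vstack(out),(480,600)),cv2.COLOR_RGB2BGR))
E
```

```text
[ 48.  56.  72. 111. 173.]
[ 23.  29.  52.  81. 155.]
tray [0] [ 0.5722 -0.0199  1.6861] -0.8776869512564336 stop [ 0.5981 -0.2434]
tray [1] [ 0.5786 -0.0169  1.6803] -0.9319700312218648 stop [ 0.6031 -0.2405]
tray [0, 1] [ 0.5771 -0.0172  1.6763] -0.8998259519097613 stop [ 0.6008 -0.2409]
```

View pics/ov2.png

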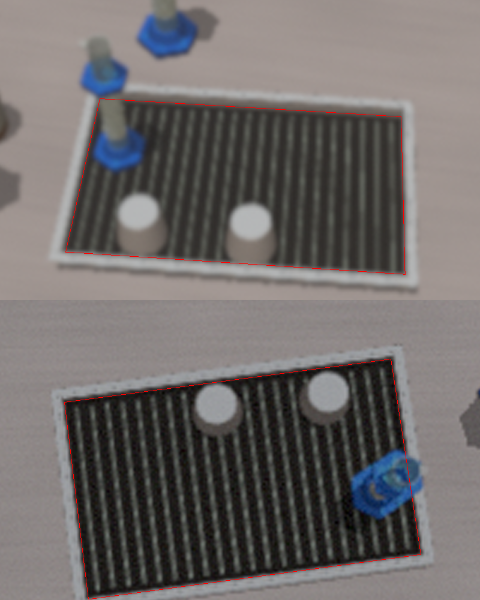

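The tray now fits well: origin (0.577, -0.017), stop (0.601, -0.241), long axis u = (-0.107, 0.994). The cylinder foot is 47 mm from the stop.

```bash
cat > plan.py <<'E'
from h import *
np.set_printoptions(precision=1,suppress=True)
YAW=1.678; U=np.array([np.cos(YAW),np.sin(YAW),0]); Z=np.array([0,0,1.])
def Rt(a,yaw=YAW):  # tool tilted a deg: down -> pointing -u
    u=np.array([np.cos(yaw),np.sin(yaw),0]); z=-np.cos(np.radians(a))*Z-np.sin(np.radians(a))*u
    x=np.cross(u,-Z); return np.c_[x,np.cross(z,x),z]
def delta(p0,R0,p,Rn): return R0.T@(np.array(p)-p0)*1000, np.degrees(R.from_matrix(R0.T@Rn).as_rotvec())
def now():
    s=get_state(); q=s["orientation"]; return s["tcp_pos"],R.from_quat([*q[1:],q[0]]).as_matrix(),s
E
python3 - <<'E'
from plan import *
p,R0,s=now()
for t in([.5,.12,.34],[.554,-.199,.34],[.554,-.199,.217]): print(t,*delta(p,R0,t,Rt(0)))
E
```

```text
[0.5, 0.12, 0.34] [-396.1 -247.2  -97.7] [  0.    0.  -32.3]
[0.554, -0.199, 0.34] [-585.  -509.9  -97.7] [  0.    0.  -32.3]
[0.554, -0.199, 0.217] [-585.  -509.9   25.3] [  0.    0.  -32.3]
```

>>> jog_arm:
  moves:
    - {"slide": [0,0,-98],"fingers": 0}
    - {"slide": [0,0,-98]}
    - {"slide": [0,0,-98]}
    - {"slide": [-396,-247,-98],"angular": [0,0,-32.3]}
    - {"slide": [-396,-247,-98],"angular": [0,0,-32.3]}
    - {"slide": [-396,-247,-98],"angular": [0,0,-32.3]}
    - {"slide": [-396,-247,-98],"angular": [0,0,-32.3]}
    - {"slide": [-396,-247,-98],"angular": [0,0,-32.3]}
    - {"slide": [-396,-247,-98],"angular": [0,0,-32.3]}
    - {"slide": [-396,-247,-98],"angular": [0,0,-32.3]}

```text
schema error: expected keys fingers, slide, angular
```

>>> jog_arm:
  moves:
    - {"slide": [0,0,-98],"fingers": 0,"angular": [0,0,0]}
    - {"slide": [0,0,-98],"fingers": 0,"angular": [0,0,0]}
    - {"slide": [0,0,-98],"fingers": 0,"angular": [0,0,0]}
    - {"slide": [-396,-247,-98],"fingers": 0,"angular": [0,0,-32.3]}
    - {"slide": [-396,-247,-98],"fingers": 0,"angular": [0,0,-32.3]}
    - {"slide": [-396,-247,-98],"fingers": 0,"angular": [0,0,-32.3]}
    - {"slide": [-396,-247,-98],"fingers": 0,"angular": [0,0,-32.3]}
    - {"slide": [-396,-247,-98],"fingers": 0,"angular": [0,0,-32.3]}
    - {"slide": [-396,-247,-98],"fingers": 0,"angular": [0,0,-32.3]}
    - {"slide": [-396,-247,-98],"fingers": 0,"angular": [0,0,-32.3]}

```text
clock: 2.23
tcp_pos: [0.4004, 0.2799, 0.3406]
orientation: [0.0, -0.055, 0.999, 0.0]
wrist_force: [-0.0, -0.7, 0.2]
finger_gap: 0.0852
grip_force: 0.0
```

>>> jog_arm:
  moves:
    - {"slide": [-101,-492,0],"fingers": 0,"angular": [0,0,0]}
    - {"slide": [-101,-492,0],"fingers": 0,"angular": [0,0,0]}
    - {"slide": [-101,-492,0],"fingers": 0,"angular": [0,0,0]}
    - {"slide": [-101,-492,0],"fingers": 0,"angular": [0,0,0]}
    - {"slide": [-101,-492,0],"fingers": 0,"angular": [0,0,0]}
    - {"slide": [-101,-492,0],"fingers": 0,"angular": [0,0,0]}
    - {"slide": [-101,-492,0],"fingers": 0,"angular": [0,0,0]}
    - {"slide": [-101,-492,0],"fingers": 0,"angular": [0,0,0]}
    - {"slide": [-101,-492,0],"fingers": 0,"angular": [0,0,0]}
    - {"slide": [-101,-492,0],"fingers": 0,"angular": [0,0,0]}

```text
clock: 3.07
tcp_pos: [0.5273, -0.1174, 0.3406]
orientation: [0.0, -0.054, 0.999, -0.0]
wrist_force: [0.6, -0.4, -0.6]
finger_gap: 0.0853
grip_force: 0.0
```

```bash
python3 - <<'E'
from plan import *
p,R0,s=now(); print(p*1000,s["joint_pos"].round(2),s["wrist_force"])
for t in([.554,-.199,.34],[.554,-.199,.217]): print(t,*delta(p,R0,t,Rt(0)))
P=[read_camera("scene"),read_camera("top")]
a=[tip_of("mouth",q) for q in P]
for q,b in zip(P,a): print([(d["point"],onz(q,d["point"],.242)*1000,round(d["p"],2)) for d in b])
E
```

```text
[ 527.3 -117.4  340.6] [-0.4  0.2  0.2  1.5  0.  -0.5] [ 0.6 -0.4 -0.6]
[0.554, -0.199, 0.34] [-17.8 -84.    0.6] [-0.  0.  0.]
[0.554, -0.199, 0.217] [-17.7 -84.  123.6] [-0.  0.  0.]
[([130.9, 189.8], array([ 635.8, -413.8,  242. ]), 0.64), ([210.4, 180.7], array([ 561.2, -194.7,  242. ]), 0.63)]
[([423.8, 137.9], array([ 704.4, -419.8,  242. ]), 0.72)]
```

>>> jog_arm:
  moves:
    - {"slide": [-18,-84,0],"fingers": 0,"angular": [0,0,0]}
    - {"slide": [-18,-84,0],"fingers": 0,"angular": [0,0,0]}
    - {"slide": [-18,-84,0],"fingers": 0,"angular": [0,0,0]}
    - {"slide": [-18,-84,0],"fingers": 0,"angular": [0,0,0]}
    - {"slide": [-18,-84,30],"fingers": 0,"angular": [0,0,0]}
    - {"slide": [-18,-84,50],"fingers": 0,"angular": [0,0,0]}
    - {"slide": [-18,-84,60],"fingers": 0,"angular": [0,0,0]}
    - {"slide": [-18,-84,70],"fingers": 0,"angular": [0,0,0]}
    - {"slide": [-18,-84,70],"fingers": 0,"angular": [0,0,0]}

```text
clock: 4.02
tcp_pos: [0.5532, -0.1949, 0.2691]
orientation: [-0.001, -0.055, 0.998, 0.001]
wrist_force: [-0.4, 0.8, -0.2]
finger_gap: 0.0856
grip_force: 0.0
```

```bash
python3 - <<'E'
from plan import *
p,R0,s=now(); print(p*1000,s["joint_pos"].round(2),s["wrist_force"])
print(*delta(p,R0,[.554,-.199,.217],Rt(0)))
P=[read_camera("scene"),read_camera("top")]
out=[]
for q,c in zip(P,((215,190),(340,210))):
    x,y=c; out.append(cv2.resize(q["color"][y-70:y+70,x-70:x+70],(400,400),interpolation=cv2.INTER_CUBIC))
cv2.imwrite("pics/ab.png",cv2.cvtColor(np.hstack(out),cv2.COLOR_RGB2BGR))
E
```

```text
[ 553.2 -194.9  269.1] [-0.5  0.3  0.1  1.4  0.  -0.6] [-0.4  0.8 -0.2]
[-0.4 -4.2 52.1] [ 0.1 -0.1  0.1]
```

View pics/ab.png

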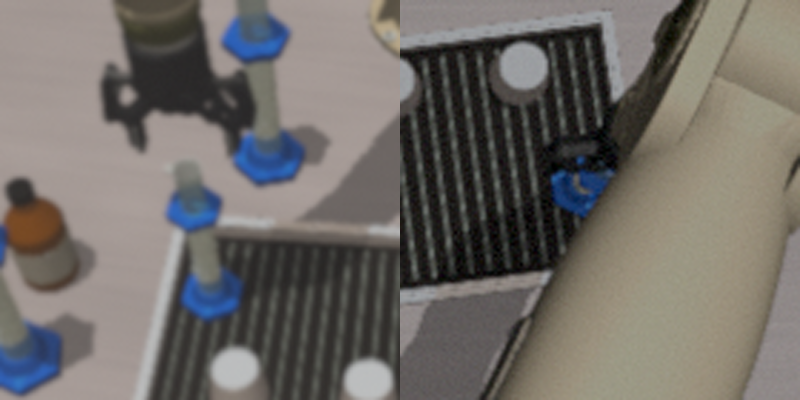

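The open fingers sit either side of the mouth: tips at crop (140,145) and (235,145), mouth at (187,170). I'll descend, then close partway, leaving play.

>>> jog_arm:
  moves:
    - {"slide": [0,-2,20],"fingers": 0,"angular": [0,0,0]}
    - {"slide": [0,-2,40],"fingers": 0,"angular": [0,0,0]}
    - {"slide": [0,-2,50],"fingers": 0,"angular": [0,0,0]}
    - {"slide": [0,-2,50],"fingers": 0.35,"angular": [0,0,0]}
    - {"slide": [0,-2,50],"fingers": 0.35,"angular": [0,0,0]}
    - {"slide": [0,-2,50],"fingers": 0.35,"angular": [0,0,0]}
    - {"slide": [0,-2,50],"fingers": 0.35,"angular": [0,0,0]}

```text
clock: 4.7
tcp_pos: [0.555, -0.1991, 0.2219]
orientation: [0.001, -0.054, 0.999, -0.001]
wrist_force: [-0.1, -0.0, -0.7]
finger_gap: 0.0553
grip_force: 0.0
```

```bash
python3 - <<'E'
from plan import *
p,R0,s=now(); print(p*1000,s["finger_gap"],s["wrist_force"],s["grip_force"])
print(*delta(p,R0,[.554,-.199,.217],Rt(0)))
q=read_camera("scene")
x,y=(215,190); cv2.imwrite("pics/ac.png",cv2.cvtColor(cv2.resize(q["color"][y-60:y+60,x-60:x+60],(480,480),interpolation=cv2.INTER_CUBIC),cv2.COLOR_RGB2BGR))
E
```

```text
[ 555.  -199.1  221.9] 0.05528483983853595 [-0.1 -0.  -0.7] 0.0
[1.  0.2 4.9] [-0.1  0.1  0. ]
```

View pics/ac.png

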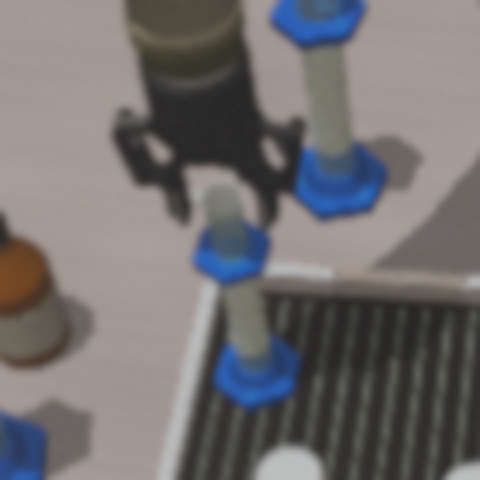

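The fingers straddle the tube above the ring: tips at about (178,215) and (268,215), tube at (222,200), with clearance on both sides. I'll narrow the gap slightly, then tip in an arc about the foot's front edge.

>>> jog_arm:
  moves:
    - {"slide": [0,0,4],"fingers": 0.42,"angular": [0,0,0]}
    - {"slide": [0,0,4],"fingers": 0.42,"angular": [0,0,0]}
    - {"slide": [0,0,4],"fingers": 0.42,"angular": [0,0,0]}

```text
clock: 5.0
tcp_pos: [0.5541, -0.1987, 0.2162]
orientation: [-0.0, -0.054, 0.999, 0.0]
wrist_force: [-0.6, -0.1, 0.4]
finger_gap: 0.0496
grip_force: 0.0
```

>>> jog_arm:
  moves:
    - {"slide": [0,5.5,-0.8],"fingers": 0.42,"angular": [1.5,0,0]}
    - {"slide": [0,11.1,-1.4],"fingers": 0.42,"angular": [3,0,0]}
    - {"slide": [0,16.7,-1.9],"fingers": 0.42,"angular": [4.5,0,0]}
    - {"slide": [0,22.2,-2.3],"fingers": 0.42,"angular": [6,0,0]}
    - {"slide": [0,27.8,-2.5],"fingers": 0.42,"angular": [7.5,0,0]}
    - {"slide": [0,33.4,-2.6],"fingers": 0.42,"angular": [9,0,0]}
    - {"slide": [0,39,-2.5],"fingers": 0.42,"angular": [10.5,0,0]}
    - {"slide": [0,44.6,-2.3],"fingers": 0.42,"angular": [12,0,0]}
    - {"slide": [0,50.2,-1.9],"fingers": 0.42,"angular": [13.5,0,0]}
    - {"slide": [0,55.7,-1.4],"fingers": 0.42,"angular": [15,0,0]}

```text
clock: 5.83
tcp_pos: [0.5482, -0.1424, 0.218]
orientation: [0.008, -0.054, 0.99, -0.132]
wrist_force: [0.5, 0.4, -0.0]
finger_gap: 0.0495
grip_force: 0.0
```

```bash
cat > tilt.py <<'E'
from fit import *
np.set_printoptions(precision=3,suppress=True)
F=np.array([.554,-.199,.007])
def Tt(x): # yaw, tilt deg, shift xy
    yaw,th=x[0],np.radians(x[1]); u=np.array([np.cos(yaw),np.sin(yaw),0]); Z=np.array([0,0,1.])
    pv=F+np.array([x[2],x[3],0])+.033*u
    z=np.cos(th)*Z+np.sin(th)*u; X=np.cos(th)*u-np.sin(th)*Z
    T=np.eye(4); T[:3,:3]=np.c_[X,np.cross(z,X),z]; T[:3,3]=pv-.033*X; return T
def meas(th0,names=("scene",),n=""):
    s=get_state(); print(s["clock"],s["tcp_pos"],s["orientation"],s["wrist_force"],s["finger_gap"],s["grip_force"])
    P=[read_camera(c) for c in names]
    r=fitcyl(P,Tt,[1.68,th0,0,0],[.06,6,.004,.004]); T=Tt(r.x); print("fit",r.x,r.fun,"foot",T[:3,3],"mouth",T[:3,3]+.235*T[:3,2])
    if n: save(P[0],n)
    return P,r,T
E
python3 -c "
from tilt import *
meas(13)"
```

```text
5.8333 [ 0.548 -0.142  0.218] [ 0.008 -0.054  0.99  -0.132] [ 0.544  0.411 -0.016] 0.04954379342383174 0.039878397624733
fit [ 1.732 13.979 -0.001 -0.001] -0.5088971357883719 foot [ 0.553 -0.199  0.015] mouth [ 0.544 -0.143  0.243]
```

>>> jog_arm:
  moves:
    - {"slide": [0,5.5,-0.8],"fingers": 0.42,"angular": [1.5,0,0]}
    - {"slide": [0,11.1,-1.4],"fingers": 0.42,"angular": [3,0,0]}
    - {"slide": [0,16.7,-1.9],"fingers": 0.42,"angular": [4.5,0,0]}
    - {"slide": [0,22.2,-2.3],"fingers": 0.42,"angular": [6,0,0]}
    - {"slide": [0,27.8,-2.5],"fingers": 0.42,"angular": [7.5,0,0]}
    - {"slide": [0,33.4,-2.6],"fingers": 0.42,"angular": [9,0,0]}
    - {"slide": [0,39,-2.5],"fingers": 0.42,"angular": [10.5,0,0]}
    - {"slide": [0,44.6,-2.3],"fingers": 0.42,"angular": [12,0,0]}
    - {"slide": [0,50.2,-1.9],"fingers": 0.42,"angular": [13.5,0,0]}
    - {"slide": [0,55.7,-1.4],"fingers": 0.42,"angular": [15,0,0]}

```text
clock: 6.72
tcp_pos: [0.5423, -0.0889, 0.2048]
orientation: [0.014, -0.052, 0.964, -0.259]
wrist_force: [0.2, 0.0, -0.0]
finger_gap: 0.0495
grip_force: 0.0
```

```bash
python3 -c "
from tilt import *
meas(30)"
```

```text
6.7167 [ 0.542 -0.089  0.205] [ 0.014 -0.052  0.964 -0.259] [ 0.206  0.032 -0.008] 0.049462341233720626 0.0405654915371656
fit [ 1.642 33.498  0.     0.   ] -0.5319043366081175 foot [ 0.554 -0.193  0.025] mouth [ 0.545 -0.064  0.221]
```

>>> jog_arm:
  moves:
    - {"slide": [0,5.5,-0.8],"fingers": 0.42,"angular": [1.5,0,0]}
    - {"slide": [0,11.1,-1.4],"fingers": 0.42,"angular": [3,0,0]}
    - {"slide": [0,16.7,-1.9],"fingers": 0.42,"angular": [4.5,0,0]}
    - {"slide": [0,22.2,-2.3],"fingers": 0.42,"angular": [6,0,0]}
    - {"slide": [0,27.8,-2.5],"fingers": 0.42,"angular": [7.5,0,0]}
    - {"slide": [0,33.4,-2.6],"fingers": 0.42,"angular": [9,0,0]}
    - {"slide": [0,39,-2.5],"fingers": 0.42,"angular": [10.5,0,0]}
    - {"slide": [0,44.6,-2.3],"fingers": 0.42,"angular": [12,0,0]}
    - {"slide": [0,50.2,-1.9],"fingers": 0.42,"angular": [13.5,0,0]}
    - {"slide": [0,55.7,-1.4],"fingers": 0.42,"angular": [15,0,0]}

```text
clock: 7.6
tcp_pos: [0.5373, -0.0405, 0.1782]
orientation: [0.021, -0.05, 0.922, -0.382]
wrist_force: [-0.2, 1.1, -0.2]
finger_gap: 0.0495
grip_force: 0.1
```

>>> jog_arm:
  moves:
    - {"slide": [0,-1.5,0],"fingers": 0.385,"angular": [0,0,0]}
    - {"slide": [0,-3,0],"fingers": 0.35,"angular": [0,0,0]}
    - {"slide": [0,-4.5,0],"fingers": 0.315,"angular": [0,0,0]}
    - {"slide": [0,-6,0],"fingers": 0.28,"angular": [0,0,0]}
    - {"slide": [0,-7.5,0],"fingers": 0.245,"angular": [0,0,0]}
    - {"slide": [0,-9,0],"fingers": 0.21,"angular": [0,0,0]}
    - {"slide": [0,-10.5,0],"fingers": 0.175,"angular": [0,0,0]}
    - {"slide": [0,-12,0],"fingers": 0.14,"angular": [0,0,0]}
    - {"slide": [0,-13.5,0],"fingers": 0.105,"angular": [0,0,0]}
    - {"slide": [0,-15,0],"fingers": 0.07,"angular": [0,0,0]}

```text
clock: 8.43
tcp_pos: [0.5383, -0.0516, 0.1888]
orientation: [0.021, -0.05, 0.923, -0.382]
wrist_force: [-0.3, -0.5, -0.7]
finger_gap: 0.0793
grip_force: 0.1
```

```bash
python3 -c "
from tilt import *
P,r,T=meas(48)
from plan import *
p,R0,s=now(); c=T[:3,3]+T[:3,:3]@[.017,0,.235]; print('rim in tool',R0.T@(c-p)*1000, 'mouth',R0.T@(T[:3,3]+.235*T[:3,2]-p)*1000,s['joint_pos'])
x,y=(235,190); cv2.imwrite('pics/t48.png',cv2.cvtColor(cv2.resize(P[0]['color'][y-70:y+70,x-80:x+80],(640,560),interpolation=cv2.INTER_CUBIC),cv2.COLOR_RGB2BGR))"
```

```text
8.4333 [ 0.538 -0.052  0.189] [ 0.021 -0.05   0.923 -0.382] [-0.251 -0.543 -0.655] 0.07933073584702185 0.10874828326592478
fit [ 1.646 48.905  0.001 -0.002] -0.6101898582071618 foot [ 0.555 -0.189  0.032] mouth [ 0.541 -0.013  0.186]
rim in tool [ -7.4  46.1 -24.2] mouth [ -7.   29.1 -25.4] [ 0.1  0.3 -0.3  1.  -0.8  0. ]
```

View pics/t48.png

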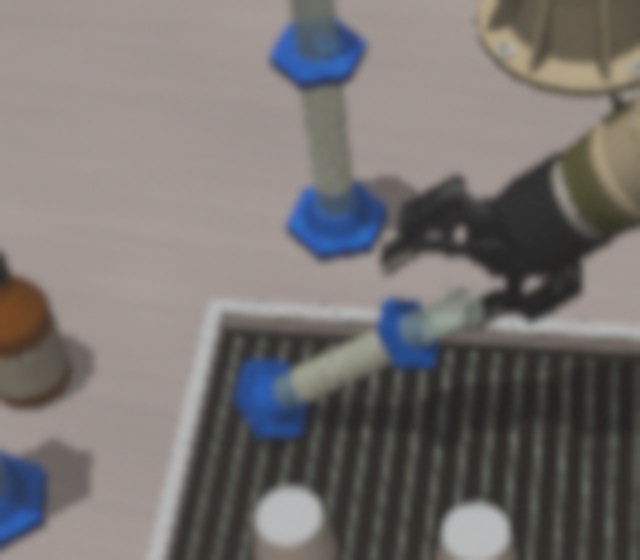

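The cylinder leans at about 49° with its rim on the front pad, at crop (480,305), and the foot has not slid. I'll compute the lowering sweep.

```bash
cat > low.py <<'E'
import numpy as np
def tcp(th,a,g,zc):
    t,a=np.radians(th),np.radians(a)
    h=-16*np.cos(t)+235*np.sin(t)-(g/2*np.cos(a)-zc*np.sin(a))
    v=235*np.cos(t)+16*np.sin(t)+g/2*np.sin(a)+zc*np.cos(a)
    return np.array([h,v])
def seq(A,B,n=10,a=45):
    A,B=np.array(A,float),np.array(B,float); s=np.radians(a)
    for k in range(1,n+1):
        q=A+(B-A)*k/n; h,v=tcp(q[0],a,*q[1:])-tcp(A[0],a,*A[1:])
        print(k,round(h*np.cos(s)-v*np.sin(s),1),round(-v*np.cos(s)-h*np.sin(s),1))
E
python3 -c "
from low import *
seq((48,79.4,-24),(68,79.4,-20)); seq((68,79.4,-20),(87,79.4,-14))
print(tcp(48,45,79.4,-24), tcp(87,45,79.4,-14))"
```

```text
1 8.2 -0.4
2 16.4 -0.5
3 24.6 -0.3
4 32.8 0.2
5 41.0 0.9
6 49.0 2.0
7 57.1 3.3
8 65.1 4.9
9 73.0 6.8
10 80.8 8.9
1 7.3 2.1
2 14.6 4.4
3 21.7 7.0
4 28.8 9.8
5 35.7 12.8
6 42.5 16.0
7 49.1 19.5
8 55.7 23.2
9 62.0 27.1
10 68.3 31.2
[118.89024232 180.23758617] [195.86893122  46.44966655]
```

>>> jog_arm:
  moves:
    - {"slide": [-0.7,8.2,-0.4],"fingers": 0.07,"angular": [0,0,0]}
    - {"slide": [-1.4,16.4,-0.5],"fingers": 0.07,"angular": [0,0,0]}
    - {"slide": [-2.1,24.6,-0.3],"fingers": 0.07,"angular": [0,0,0]}
    - {"slide": [-2.8,32.8,0.2],"fingers": 0.07,"angular": [0,0,0]}
    - {"slide": [-3.5,41,0.9],"fingers": 0.07,"angular": [0,0,0]}
    - {"slide": [-4.2,49,2],"fingers": 0.07,"angular": [0,0,0]}
    - {"slide": [-4.9,57.1,3.3],"fingers": 0.07,"angular": [0,0,0]}
    - {"slide": [-5.6,65.1,4.9],"fingers": 0.07,"angular": [0,0,0]}
    - {"slide": [-6.3,73,6.8],"fingers": 0.07,"angular": [0,0,0]}
    - {"slide": [-7,80.8,8.9],"fingers": 0.07,"angular": [0,0,0]}

```text
clock: 9.32
tcp_pos: [0.5398, 0.0004, 0.1244]
orientation: [0.021, -0.05, 0.923, -0.382]
wrist_force: [-0.0, 0.8, -0.4]
finger_gap: 0.0792
grip_force: 0.2
```

```bash
cat > chk.py <<'E'
import sys
from tilt import *
from plan import *
a=float(sys.argv[1]); P,r,T=meas(a); p,R0,s=now(); c=T[:3,3]+T[:3,:3]@[.017,0,.235]; print('rim in tool',R0.T@(c-p)*1000)
E
python3 chk.py 69
```

```text
9.3167 [0.5 0.  0.1] [ 0.  -0.   0.9 -0.4] [-0.   0.8 -0.4] 0.0791853885656679 0.15249506038344407
fit [ 1.7 71.6  0.  -0. ] -0.6460085836909871 foot [ 0.6 -0.2  0. ] mouth [0.5 0.  0.1]
rim in tool [  3.1  50.2 -12.4]
```

```bash
python3 -c "
from low import *
seq((68,79.4,-20),(84,79.4,-19))"
```

```text
1 6.2 2.1
2 12.3 4.5
3 18.4 6.9
4 24.3 9.6
5 30.2 12.4
6 36.0 15.4
7 41.8 18.5
8 47.4 21.8
9 52.9 25.3
10 58.4 28.9
```

>>> jog_arm:
  moves:
    - {"slide": [0,6.2,2.1],"fingers": 0.07,"angular": [0,0,0]}
    - {"slide": [0,12.3,4.5],"fingers": 0.07,"angular": [0,0,0]}
    - {"slide": [0,18.4,6.9],"fingers": 0.07,"angular": [0,0,0]}
    - {"slide": [0,24.3,9.6],"fingers": 0.07,"angular": [0,0,0]}
    - {"slide": [0,30.2,12.4],"fingers": 0.07,"angular": [0,0,0]}
    - {"slide": [0,36,15.4],"fingers": 0.07,"angular": [0,0,0]}
    - {"slide": [0,41.8,18.5],"fingers": 0.07,"angular": [0,0,0]}
    - {"slide": [0,47.4,21.8],"fingers": 0.07,"angular": [0,0,0]}
    - {"slide": [0,52.9,25.3],"fingers": 0.07,"angular": [0,0,0]}
    - {"slide": [0,58.4,28.9],"fingers": 0.07,"angular": [0,0,0]}

```text
clock: 10.2
tcp_pos: [0.5375, 0.0207, 0.0629]
orientation: [0.021, -0.05, 0.923, -0.382]
wrist_force: [0.4, -0.7, -0.8]
finger_gap: 0.0792
grip_force: 0.2
```

```bash
sed -i 's/P,r,T=meas(a)/P,r,T=meas(a); x,y=(245,190); cv2.imwrite("pics\/t%d.png"%a,cv2.cvtColor(cv2.resize(P[0]["color"][y-60:y+60,x-80:x+80],(640,480),interpolation=cv2.INTER_CUBIC),cv2.COLOR_RGB2BGR)); np.set_printoptions(precision=4,suppress=True)/' chk.py; python3 chk.py 84
```

```text
10.2 [0.5 0.  0.1] [ 0.  -0.   0.9 -0.4] [ 0.4 -0.7 -0.8] 0.07920000330578461 0.17867573767034628
fit [ 1.7 89.7  0.  -0. ] -0.6965359290008588 foot [ 0.6 -0.2  0. ] mouth [0.5 0.1 0. ]
rim in tool [ 6.4527 55.5402 -2.5606]
```

View pics/t84.png

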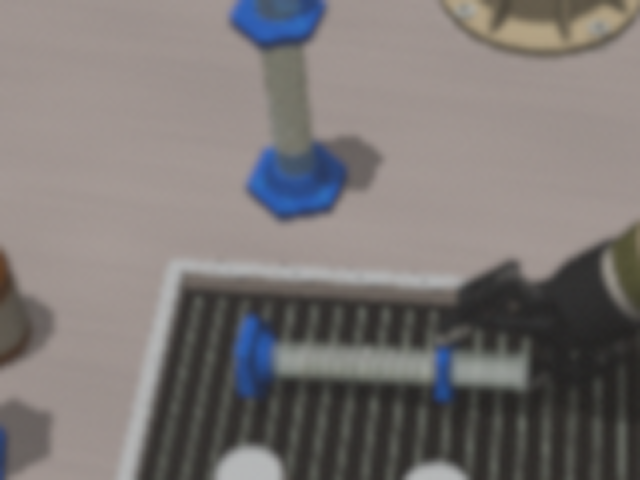

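```bash
python3 - <<'E'
from tilt import *
P=[read_camera("scene"),read_camera("top")]
for sel in([0],[1],[0,1]):
  for th0 in (84,91):
    r=fitcyl([P[i] for i in sel],Tt,[1.66,th0,0,0],[.04,4,.004,.004]);print(sel,r.x,r.fun)
for th in(82,85,88,91.7):
  Q=[P[0]]
  r=fitcyl(Q,lambda x:Tt([x[0],th,x[1],x[2]]),[1.66,0,0],[.04,.004,.004]);print(th,r.x,r.fun)
im=P[1]["color"]; x,y=(320,195)
cv2.imwrite("pics/top84.png",cv2.cvtColor(cv2.resize(im[y-45:y+45,x-60:x+60],(640,480),interpolation=cv2.INTER_CUBIC),cv2.COLOR_RGB2BGR))
E
```

```text
[0] [ 1.676 91.04   0.001 -0.006] -0.6883348174532502
[0] [ 1.672 90.572  0.003 -0.006] -0.684318314803979
[1] [ 1.623 86.109  0.002 -0.002] -0.6990011098779134
[1] [ 1.639 83.353  0.002  0.   ] -0.6871646718943458
[0, 1] [ 1.611 88.403 -0.    -0.004] -0.6786695961046432
[0, 1] [ 1.644 89.397  0.004 -0.005] -0.6631566976513099
82 [1.631 0.003 0.001] -0.555385288966725
85 [ 1.654  0.002 -0.001] -0.6181907813655411
88 [ 1.66   0.002 -0.004] -0.6671206755652411
91.7 [ 1.691  0.003 -0.007] -0.683698296836983
```

```bash
python3 -c "
from low import *
seq((83,79.2,-24),(88,79.2,-12),5);seq((88,79.2,-12),(91,79.2,-5),5)"
```

```text
1 3.4 -0.1
2 6.7 -0.1
3 10.0 -0.0
4 13.3 0.1
5 16.5 0.3
1 1.9 0.2
2 3.8 0.4
3 5.7 0.6
4 7.5 0.8
5 9.4 1.0
```

>>> jog_arm:
  moves:
    - {"slide": [0,1.7,0],"fingers": 0.07,"angular": [0,0,0]}
    - {"slide": [0,3.4,0],"fingers": 0.07,"angular": [0,0,0]}
    - {"slide": [0,5.1,0],"fingers": 0.07,"angular": [0,0,0]}
    - {"slide": [0,6.7,0],"fingers": 0.07,"angular": [0,0,0]}
    - {"slide": [0,8.4,0],"fingers": 0.07,"angular": [0,0,0]}
    - {"slide": [0,10,0],"fingers": 0.07,"angular": [0,0,0]}
    - {"slide": [0,11.7,0],"fingers": 0.07,"angular": [0,0,0]}
    - {"slide": [0,13.3,0],"fingers": 0.07,"angular": [0,0,0]}
    - {"slide": [0,15,0],"fingers": 0.07,"angular": [0,0,0]}
    - {"slide": [0,16.5,0],"fingers": 0.07,"angular": [0,0,0]}

```text
clock: 11.18
tcp_pos: [0.5362, 0.0324, 0.0517]
orientation: [0.021, -0.05, 0.923, -0.382]
wrist_force: [0.1, 0.1, -1.2]
finger_gap: 0.0792
grip_force: 0.2
```

```bash
python3 chk.py 88
```

```text
11.1833 [0.5 0.  0.1] [ 0.  -0.   0.9 -0.4] [ 0.1  0.1 -1.2] 0.0792189730026523 0.1875945952724578
fit [ 1.7 92.6  0.  -0. ] -0.723780487804878 foot [ 0.6 -0.2  0. ] mouth [0.5 0.1 0. ]
rim in tool [ 1.9244 50.0725  5.4531]
```

>>> jog_arm:
  moves:
    - {"slide": [0,1,0],"fingers": 0.07,"angular": [0,0,0]}
    - {"slide": [0,2,0],"fingers": 0.07,"angular": [0,0,0]}
    - {"slide": [0,3,0],"fingers": 0.07,"angular": [0,0,0]}
    - {"slide": [0,4,0],"fingers": 0.07,"angular": [0,0,0]}
    - {"slide": [0,5,0],"fingers": 0.07,"angular": [0,0,0]}
    - {"slide": [0,6,0],"fingers": 0.07,"angular": [0,0,0]}
    - {"slide": [0,7,0],"fingers": 0.07,"angular": [0,0,0]}
    - {"slide": [0,8,0],"fingers": 0.07,"angular": [0,0,0]}

```text
clock: 11.9
tcp_pos: [0.5357, 0.0379, 0.0461]
orientation: [0.021, -0.05, 0.923, -0.382]
wrist_force: [-0.7, 0.3, -0.2]
finger_gap: 0.0796
grip_force: 0.2
```

```bash
python3 chk.py 90
```

```text
11.9 [0.5 0.  0. ] [ 0.  -0.   0.9 -0.4] [-0.7  0.3 -0.2] 0.0796255404146147 0.17214762613548373
fit [ 1.6 93.  -0.  -0. ] -0.7563783447417548 foot [ 0.6 -0.2  0. ] mouth [0.5 0.1 0. ]
rim in tool [-2.5318 45.3166  4.8565]
```

View pics/t90.png

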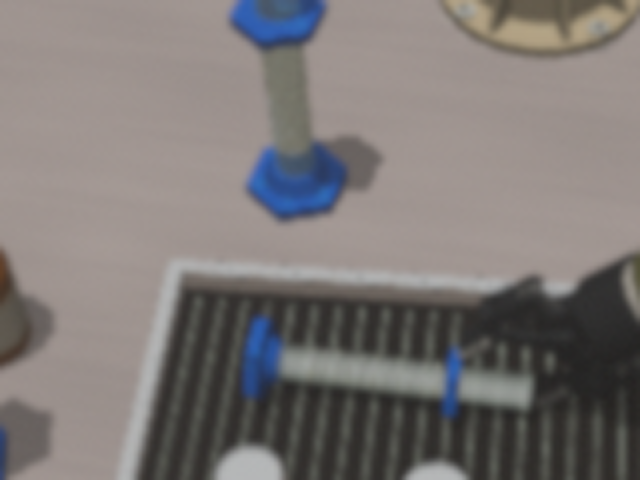

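The cylinder is nearly down, its mouth at (530,390) still on the lower fingertip and only about 3 mm from landed. I'll draw the finger out horizontally and slowly.

>>> jog_arm:
  moves:
    - {"slide": [0,1.2,-0.8],"fingers": 0.07,"angular": [0,0,0]}
    - {"slide": [0,2.3,-1.7],"fingers": 0.07,"angular": [0,0,0]}
    - {"slide": [0,3.4,-2.6],"fingers": 0.07,"angular": [0,0,0]}
    - {"slide": [0,4.5,-3.5],"fingers": 0.07,"angular": [0,0,0]}
    - {"slide": [0,5.6,-4.4],"fingers": 0.07,"angular": [0,0,0]}
    - {"slide": [0,6.7,-5.5],"fingers": 0.07,"angular": [0,0,0]}
    - {"slide": [0,8,-7],"fingers": 0.07,"angular": [0,0,0]}
    - {"slide": [0,9.2,-8.2],"fingers": 0.07,"angular": [0,0,0]}
    - {"slide": [0,10.6,-9.6],"fingers": 0.07,"angular": [0,0,0]}
    - {"slide": [0,12,-11],"fingers": 0.07,"angular": [0,0,0]}

```text
clock: 12.78
tcp_pos: [0.5339, 0.0542, 0.0455]
orientation: [0.021, -0.05, 0.923, -0.382]
wrist_force: [0.1, -0.1, 0.7]
finger_gap: 0.0793
grip_force: 0.0
```

```bash
python3 chk.py 91
```

```text
12.7833 [0.5 0.1 0. ] [ 0.  -0.   0.9 -0.4] [ 0.1 -0.1  0.7] 0.07933683255579072 0.0
fit [ 1.6 92.8 -0.  -0. ] -0.7782595230721585 foot [ 0.6 -0.2  0. ] mouth [0.5 0.1 0. ]
rim in tool [-3.5764 33.1646 14.7651]
```

Grip force is zero, so the cylinder has landed. I'll retreat, raise the tool upright, and measure the lying pose.

>>> jog_arm:
  moves:
    - {"slide": [0,20,-20],"fingers": 0.07,"angular": [0,0,0]}
    - {"slide": [0,42,-42],"fingers": 0.07,"angular": [0,0,0]}
    - {"slide": [0,63,-63],"fingers": 0.07,"angular": [0,0,0]}
    - {"slide": [0,0,-130],"fingers": 0.3,"angular": [-7,0,0]}
    - {"slide": [0,0,-130],"fingers": 0.6,"angular": [-14,0,0]}
    - {"slide": [0,0,-130],"fingers": 0.7,"angular": [-21,0,0]}
    - {"slide": [0,0,-130],"fingers": 0.75,"angular": [-28,0,0]}
    - {"slide": [0,0,-130],"fingers": 0.75,"angular": [-35,0,0]}
    - {"slide": [0,0,-130],"fingers": 0.75,"angular": [-42,0,0]}
    - {"slide": [0,0,-130],"fingers": 0.75,"angular": [-45,0,0]}

```text
clock: 13.67
tcp_pos: [0.5249, 0.1441, 0.1389]
orientation: [0.002, -0.053, 0.999, 0.002]
wrist_force: [-0.6, -1.5, -0.1]
finger_gap: 0.0214
grip_force: 0.0
```

```bash
cat > lie.py <<'E'
from tilt import *
from plan import *
np.set_printoptions(precision=4,suppress=True)
stop=np.array([.601,-.241]); u=U[:2]; n=np.array([-u[1],u[0]])
p,R0,s=now(); print(s["clock"],p,s["joint_pos"].round(2),s["wrist_force"],s["finger_gap"])
P=[read_camera("scene"),read_camera("top")]
import sys
d0=float(sys.argv[1]) if len(sys.argv)>1 else 0
for sel in([0],[1],[0,1]):
    r=fitcyl([P[i] for i in sel],lambda x:Tt([x[0],91.7,x[1],x[2]]),[1.66,-u[0]*d0,-u[1]*d0],[.04,.004,.004]); T=Tt([r.x[0],91.7,*r.x[1:]])
    f=T[:3,3]; m=f+.235*T[:3,2]; print(sel,r.x[0],r.fun,"foot",f,"mouth",m,"dist to stop",(f[:2]-stop)@u,"off-square deg",np.degrees(r.x[0]-YAW))
for q in P: print([(np.round(onz(q,d["point"],.04),4),round(d["p"],2)) for d in tip_of("foot",q)][:3],[(np.round(onz(q,d["point"],.033),4),round(d["p"],2)) for d in tip_of("mouth",q)][:4])
print(*delta(p,R0,[*(m[:2]+.03*u),.15],Rt(0,YAW)))
E
python3 lie.py
```

```text
13.6667 [0.5249 0.1441 0.1389] [ 0.12  0.3  -0.23  1.04  0.    0.01] [-0.5677 -1.4748 -0.1433] 0.021350595109915056
[0] 1.629085588953743 -0.7596693238854444 foot [ 0.5521 -0.1653  0.04  ] mouth [0.5384 0.0692 0.033 ] dist to stop 0.08051029042079005 off-square deg -2.802589310318616
[1] 1.6202538406118343 -0.7317623464527451 foot [ 0.5516 -0.1647  0.04  ] mouth [0.54   0.0699 0.033 ] dist to stop 0.08117201729178347 off-square deg -3.3086112160316468
[0, 1] 1.6281857708900493 -0.7443339609328509 foot [ 0.5514 -0.1653  0.04  ] mouth [0.538  0.0692 0.033 ] dist to stop 0.08058879541731816 off-square deg -2.854145087697896
[(array([ 0.5654, -0.1623,  0.04  ]), 0.91), (array([ 0.6877, -0.3803,  0.04  ]), 0.82), (array([ 0.3658, -0.1753,  0.04  ]), 0.55)] [(array([ 0.4953, -0.558 ,  0.033 ]), 0.7), (array([0.5346, 0.065 , 0.033 ]), 0.64), (array([-0.0019, -0.2938,  0.033 ]), 0.58)]
[(array([ 0.6663, -0.3758,  0.04  ]), 0.96), (array([ 0.5321, -0.1671,  0.04  ]), 0.89), (array([ 0.3233, -0.167 ,  0.04  ]), 0.72)] [(array([ 0.2961, -0.2353,  0.033 ]), 0.95), (array([ 0.7545, -0.5016,  0.033 ]), 0.89), (array([0.5467, 0.0582, 0.033 ]), 0.66)]
[ -5.1116 -45.7654 -11.342 ] [ 0.2742  0.1925 -0.0859]
```

The cylinder is lying cleanly: foot underside 80.6 mm from the stop, yaw about 2.9° off square. I'll turn the tool so both fingertips push on the mouth, spread across it.

```bash
cat > push.py <<'E'
from plan import *
e=np.array([U[1],-U[0],0])
def Rp(a):
    z=-np.cos(np.radians(a))*Z-np.sin(np.radians(a))*U; return np.c_[np.cross(e,z),e,z]
E
python3 - <<'E'
from push import *
p,R0,s=now(); m=np.array([.538,.0692,0])
for d,z in((.05,.14),(.05,.031)): print(*delta(p,R0,m+d*U+z*Z,Rp(8)))
print(R.from_matrix(Rp(8)).as_matrix()); print('in new tool: -u mm', Rp(8).T@-U, 'down',Rp(8).T@-Z)
E
```

```text
[ -6.  -27.9  -2.9] [ 6.2 -6.3 90. ]
[ -6.1 -27.8 106.1] [ 6.2 -6.3 90. ]
[[-0.1  1.   0. ]
 [ 1.   0.1 -0.1]
 [-0.1 -0.  -1. ]]
in new tool: -u mm [-1.   0.   0.1] down [0.1 0.  1. ]
```

>>> jog_arm:
  moves:
    - {"slide": [-6,-28,0],"fingers": 0.83,"angular": [0,0,7]}
    - {"slide": [-6,-28,0],"fingers": 0.83,"angular": [0,0,14]}
    - {"slide": [-6,-28,0],"fingers": 0.83,"angular": [0,0,21]}
    - {"slide": [-6,-28,0],"fingers": 0.83,"angular": [0,0,28]}
    - {"slide": [-6,-28,0],"fingers": 0.83,"angular": [0,0,35]}
    - {"slide": [-6,-28,0],"fingers": 0.83,"angular": [0,0,42]}
    - {"slide": [-6,-28,0],"fingers": 0.83,"angular": [0,0,49]}
    - {"slide": [-6,-28,0],"fingers": 0.83,"angular": [0,0,56]}
    - {"slide": [-6,-28,0],"fingers": 0.83,"angular": [0,0,63]}
    - {"slide": [-6,-28,0],"fingers": 0.83,"angular": [0,0,70]}

```text
clock: 14.8
tcp_pos: [0.5326, 0.1195, 0.1369]
orientation: [-0.0, 0.53, 0.848, -0.001]
wrist_force: [0.3, -0.5, -0.4]
finger_gap: 0.0144
grip_force: 0.0
```

```bash
python3 - <<'E'
from push import *
p,R0,s=now(); print(p*1000,s["finger_gap"]);m=np.array([.538,.0692,0])
for d,z in((.05,.14),(.05,.031)): print(*delta(p,R0,m+d*U+z*Z,Rp(8)))
E
```

```text
[532.6 119.5 136.9] 0.014422295179752733
[-0.6 -0.2 -3.1] [ 1.3 -7.9 19.8]
[ -0.5  -0.1 105.9] [ 1.3 -7.9 19.8]
```

>>> jog_arm:
  moves:
    - {"slide": [0,0,0],"fingers": 0.83,"angular": [0.4,-2.6,6.5]}
    - {"slide": [0,0,0],"fingers": 0.83,"angular": [0.9,-5.3,13.2]}
    - {"slide": [0,0,0],"fingers": 0.83,"angular": [1.3,-7.9,19.8]}
    - {"slide": [0,0,30],"fingers": 0.83,"angular": [1.3,-7.9,19.8]}
    - {"slide": [0,0,60],"fingers": 0.83,"angular": [1.3,-7.9,19.8]}
    - {"slide": [0,0,85],"fingers": 0.83,"angular": [1.3,-7.9,19.8]}
    - {"slide": [0,0,97],"fingers": 0.83,"angular": [1.3,-7.9,19.8]}
    - {"slide": [0,0,104],"fingers": 0.83,"angular": [1.3,-7.9,19.8]}
    - {"slide": [0,0,104],"fingers": 0.83,"angular": [1.3,-7.9,19.8]}

```text
clock: 15.55
tcp_pos: [0.5315, 0.119, 0.0315]
orientation: [0.051, 0.664, 0.744, -0.047]
wrist_force: [-0.0, -0.9, -0.3]
finger_gap: 0.0147
grip_force: 0.0
```

```bash
python3 - <<'E'
from push import *
p,R0,s=now(); print(p*1000,s["finger_gap"],s["wrist_force"]);m=np.array([.538,.0692,0])
for d in (.05,.03,.012,-.06): print(*delta(p,R0,m+d*U+.031*Z,Rp(8)))
E
```

```text
[531.5 119.   31.5] 0.014747521213049897 [-0.  -0.9 -0.3]
[-0.2  1.1  0.5] [-0.1  0.   0.3]
[-20.    1.    3.3] [-0.1  0.   0.3]
[-37.8   0.9   5.8] [-0.1  0.   0.3]
[-109.1    0.5   15.8] [-0.1  0.   0.3]
```

>>> jog_arm:
  moves:
    - {"slide": [-12,0.5,2],"fingers": 0.83,"angular": [0,0,0]}
    - {"slide": [-24,0.5,4],"fingers": 0.83,"angular": [0,0,0]}
    - {"slide": [-32,0.5,5],"fingers": 0.83,"angular": [0,0,0]}
    - {"slide": [-36,0.5,5.5],"fingers": 0.83,"angular": [0,0,0]}
    - {"slide": [-40,0.5,6],"fingers": 0.83,"angular": [0,0,0]}
    - {"slide": [-45,0.5,6.6],"fingers": 0.83,"angular": [0,0,0]}
    - {"slide": [-50,0.5,7.3],"fingers": 0.83,"angular": [0,0,0]}
    - {"slide": [-55,0.5,8],"fingers": 0.83,"angular": [0,0,0]}
    - {"slide": [-60,0.5,8.7],"fingers": 0.83,"angular": [0,0,0]}
    - {"slide": [-64,0.5,9.3],"fingers": 0.83,"angular": [0,0,0]}

```text
clock: 16.38
tcp_pos: [0.5408, 0.0536, 0.0332]
orientation: [0.052, 0.665, 0.743, -0.046]
wrist_force: [0.1, 2.0, 1.4]
finger_gap: 0.0147
grip_force: 1.0
```

```bash
python3 lie.py 0.027 | cut -c1-250
```

```text
16.3833 [0.5408 0.0536 0.0332] [ 0.02  0.41 -0.37  0.78 -0.14  1.48] [0.1496 1.9902 1.3768] 0.014707091684386428
[0] 1.6475435202506732 -0.7428994082840237 foot [ 0.5596 -0.1909  0.04  ] mouth [0.5416 0.0433 0.033 ] dist to stop 0.054240518449370716 off-square deg -1.7450277484620822
[1] 1.6381534151541168 -0.7449564134495641 foot [ 0.5599 -0.1922  0.04  ] mouth [0.544  0.0421 0.033 ] dist to stop 0.05289867390586428 off-square deg -2.2830411396790455
[0, 1] 1.6409558541270246 -0.7344945889789714 foot [ 0.5599 -0.1916  0.04  ] mouth [0.5434 0.0427 0.033 ] dist to stop 0.053541480770729566 off-square deg -2.122473214188453
[(array([ 0.3564, -0.1643,  0.04  ]), 0.7), (array([ 0.6885, -0.3844,  0.04  ]), 0.67), (array([ 0.5621, -0.1853,  0.04  ]), 0.58)] [(array([ 0.0091, -0.2949,  0.033 ]), 0.97), (array([ 0.4895, -0.5625,  0.033 ]), 0.92), (array([0.5288, 0.0488, 0.033
[(array([ 0.6633, -0.3818,  0.04  ]), 0.88), (array([ 0.5601, -0.1958,  0.04  ]), 0.82), (array([ 0.3256, -0.1718,  0.04  ]), 0.78)] [(array([ 0.2966, -0.2372,  0.033 ]), 0.9), (array([0.5411, 0.0406, 0.033 ]), 0.71), (array([ 0.7519, -0.5001,  0.033
[   2.58      1.748  -118.3203] [ -6.1596   6.3296 -89.6332]
```

>>> jog_arm:
  moves:
    - {"slide": [-4.6,0,0.8],"fingers": 0.83,"angular": [0,0,0]}
    - {"slide": [-9.2,0,1.6],"fingers": 0.83,"angular": [0,0,0]}
    - {"slide": [-13.8,0,2.4],"fingers": 0.83,"angular": [0,0,0]}
    - {"slide": [-18.4,0,3.1],"fingers": 0.83,"angular": [0,0,0]}
    - {"slide": [-23,0,3.8],"fingers": 0.83,"angular": [0,0,0]}
    - {"slide": [-27.6,0,4.5],"fingers": 0.83,"angular": [0,0,0]}
    - {"slide": [-32.2,0,5.2],"fingers": 0.83,"angular": [0,0,0]}
    - {"slide": [-36.8,0,5.8],"fingers": 0.83,"angular": [0,0,0]}
    - {"slide": [-41.4,0,6.5],"fingers": 0.83,"angular": [0,0,0]}
    - {"slide": [-45,0,7],"fingers": 0.83,"angular": [0,0,0]}

```text
clock: 17.52
tcp_pos: [0.5458, 0.0082, 0.0324]
orientation: [0.052, 0.665, 0.743, -0.046]
wrist_force: [-0.3, 2.2, 0.5]
finger_gap: 0.0145
grip_force: 0.9
```

```bash
python3 lie.py 0.072 | head -4
```

```text
17.5167 [0.5458 0.0082 0.0324] [-0.06  0.41 -0.38  0.76 -0.14  1.4 ] [-0.292   2.1834  0.4658] 0.014486216521446457
[0] 1.7050550207207664 -0.6292697290930507 foot [ 0.5758 -0.2349  0.04  ] mouth [ 0.5443 -0.0022  0.033 ] dist to stop 0.008718927038480201 off-square deg 1.5501385019389102
[1] 1.6781617701234768 -0.7333664349553128 foot [ 0.5737 -0.235   0.04  ] mouth [ 0.5485 -0.0014  0.033 ] dist to stop 0.008918926448983396 off-square deg 0.009268745326533436
[0, 1] 1.6881810274923348 -0.674740372448817 foot [ 0.5741 -0.2352  0.04  ] mouth [ 0.5466 -0.0019  0.033 ] dist to stop 0.008631519754888028 off-square deg 0.583329906417447
```

>>> jog_arm:
  moves:
    - {"slide": [-1.5,0,0.2],"fingers": 0.83,"angular": [0,0,0]}
    - {"slide": [-3,0,0.4],"fingers": 0.83,"angular": [0,0,0]}
    - {"slide": [-4.5,0,0.6],"fingers": 0.83,"angular": [0,0,0]}
    - {"slide": [-6,0,0.8],"fingers": 0.83,"angular": [0,0,0]}
    - {"slide": [-7,0,1],"fingers": 0.83,"angular": [0,0,0]}
    - {"slide": [-8,0,1.1],"fingers": 0.83,"angular": [0,0,0]}
    - {"slide": [-8.5,0,1.2],"fingers": 0.83,"angular": [0,0,0]}
    - {"slide": [-8.5,0,1.2],"fingers": 0.83,"angular": [0,0,0]}

```text
clock: 18.48
tcp_pos: [0.5465, 0.0007, 0.0323]
orientation: [0.052, 0.665, 0.744, -0.045]
wrist_force: [0.0, 4.6, 0.3]
finger_gap: 0.0147
grip_force: 1.9
```

```bash
python3 lie.py 0.08 | head -4
```

```text
18.4833 [0.5465 0.0007 0.0323] [-0.07  0.41 -0.38  0.76 -0.14  1.38] [0.0363 4.6384 0.2557] 0.014725154607732644
[0] 1.6685099098897749 -0.6088161907402273 foot [ 0.5717 -0.2428  0.04  ] mouth [ 0.5488 -0.009   0.033 ] dist to stop 0.0013416619604772972 off-square deg -0.5437421105147381
[1] 1.67220318980192 -0.7379679144385026 foot [ 0.5749 -0.2408  0.04  ] mouth [ 0.5511 -0.0071  0.033 ] dist to stop 0.003033273978481957 off-square deg -0.33213275898837136
[0, 1] 1.6859401964839795 -0.6706577619010639 foot [ 0.5763 -0.241   0.04  ] mouth [ 0.5493 -0.0077  0.033 ] dist to stop 0.00260976085593483 off-square deg 0.454939747036646
```

>>> jog_arm:
  moves:
    - {"slide": [-0.5,0,0],"fingers": 0.83,"angular": [0,0,0]}
    - {"slide": [-1,0,0.1],"fingers": 0.83,"angular": [0,0,0]}
    - {"slide": [-1,0,0.1],"fingers": 0.83,"angular": [0,0,0]}

```text
clock: 19.03
tcp_pos: [0.5465, 0.0004, 0.0322]
orientation: [0.051, 0.665, 0.744, -0.045]
wrist_force: [-0.8, 8.5, 1.4]
finger_gap: 0.015
grip_force: 4.1
```

>>> jog_arm:
  moves:
    - {"slide": [-0.6,0,0],"fingers": 0.83,"angular": [0,0,0]}
    - {"slide": [-0.6,0,0],"fingers": 0.83,"angular": [0,0,0]}
    - {"slide": [0,0,0],"fingers": 0.83,"angular": [0,0,0]}
    - {"slide": [2,0,0],"fingers": 0.83,"angular": [0,0,0]}
    - {"slide": [10,0,-1],"fingers": 0.83,"angular": [0,0,0]}
    - {"slide": [35,0,-5],"fingers": 0.83,"angular": [0,0,0]}
    - {"slide": [70,0,-10],"fingers": 0.83,"angular": [0,0,0]}
    - {"slide": [100,0,-40],"fingers": 0.83,"angular": [0,0,0]}
    - {"slide": [120,0,-80],"fingers": 0.83,"angular": [0,0,0]}
    - {"slide": [150,0,-110],"fingers": 0.83,"angular": [0,0,0]}

```text
clock: 19.87
tcp_pos: [0.5289, 0.1588, 0.1195]
orientation: [0.053, 0.666, 0.743, -0.046]
wrist_force: [1.3, -0.6, -0.4]
finger_gap: 0.0149
grip_force: 0.0
```

```bash
python3 lie.py 0.082 | head -4; python3 - <<'E'
from h import *
q=read_camera("top"); im=q["color"][120:270,190:390]
cv2.imwrite("pics/fin.png",cv2.cvtColor(cv2.resize(im,(800,600),interpolation=cv2.INTER_CUBIC),cv2.COLOR_RGB2BGR))
E
```

```text
19.8667 [0.5289 0.1588 0.1195] [ 0.22  0.36 -0.21  1.02 -0.14  1.68] [ 1.2807 -0.5813 -0.3702] 0.014853245404197676
[0] 1.7061139002984054 -0.6348977828966311 foot [ 0.5781 -0.2414  0.04  ] mouth [ 0.5464 -0.0087  0.033 ] dist to stop 0.002029404595601379 off-square deg 1.610807832750217
[1] 1.627136140562496 -0.6919820717131474 foot [ 0.5701 -0.2412  0.04  ] mouth [ 0.5569 -0.0067  0.033 ] dist to stop 0.003122570276149959 off-square deg -2.914284475515637
[0, 1] 1.683243349685008 -0.6780175247940354 foot [ 0.5766 -0.241   0.04  ] mouth [ 0.5502 -0.0076  0.033 ] dist to stop 0.0026450885604302433 off-square deg 0.30042180746221775
```

View pics/fin.png

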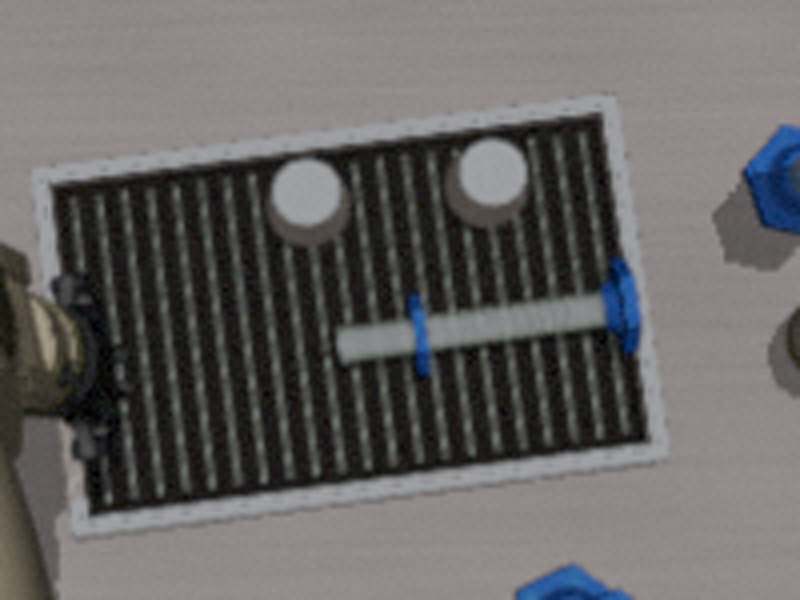

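The cylinder lies with its foot at the end wall, (625,305). Its axis slopes about 8°, matching the tray's long walls at 7.5–8°. The cups have not moved and the arm is clear of everything.

```bash
python3 -c "
from workcell import *
print(hand_in())"
```

```text
the job is handed in; nothing more can be done
None
```

The cylinder was tipped, eased down and pushed until its foot met the end wall, square to within about 1°. It was never gripped, the two cups stayed put, nothing else was touched, and I handed the job in at about 20 s.

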